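# Seat a power module on the cold plate

### The job

Set the finned aluminium power module from the bench onto the small cold plate, push it square against the two back locating pins, then slide it along them until it presses on the side pin, so that it sits centred with no edge overhanging, and let go. Seat it with a light but definite push, about 5 N on the pins each time: they are ceramic and break at 10 N. Leave the bottle, multimeter and screwdriver where they are.

Things in the scene. Friction and masses are not known exactly. Their poses are not given: they have to be found in the camera images.
- module: Loose power converter module, about 0.3 to 0.55 kg: aluminium case 56 (its x) x 90 (its y) mm, 38 mm high. Plain vertical sides up to 30 mm; above that, fins flush with the long sides, and a black terminal block on top at its +y end. Origin at the centre of the underside, z up. Can be gripped across its 56 mm. It may lie either way round on the plate.
- coldplate: Fixed cold plate test stand: black base board 120 (x) x 160 (y) mm, its top 16 mm above the bench, carrying on stand-offs a dark anodised aluminium plate 70 (x) x 104 (y) mm whose flat top is 60 mm above the bench. Origin on the bench under the plate's centre; +x points to its back (away from the robot, give or take its yaw), +y to its left end, where two brass couplings stick out 28 mm, centred 11 mm below the plate's top.
- plate_top (a point): Centre of the cold plate's top surface, 60 mm above the bench, axes as the cold plate's. A module seated against all three pins has its underside centre here and its axes parallel to these, with 7 mm of plate showing on each side. Smooth metal: sliding the module over it takes about 1 to 3 N.
- back_pins: Pair of white ceramic locating pins, diameter 5 mm, 12 mm tall, standing rigidly on the plate top along its back edge at plate x = +30.5 mm, y = +30 and -30 mm. Origin at plate level midway between them. Brittle: the pair breaks above 10 N of load; about 5 N on it seats the module.
- side_pin: One more such pin at the plate's left end, plate x = 0, y = +47.5 mm, origin at its foot. Breaks above 10 N of load; about 5 N on it seats the module.
- bottle: Loose amber bottle with blue cap, 68 mm diameter, 160 mm high, origin at the centre of its underside. To be left alone.
- multimeter: Loose yellow handheld multimeter leaning on its stand, about 90 mm wide, 165 mm high, 145 mm deep; origin on the bench under its middle. To be left alone.
- screwdriver: Loose screwdriver, 170 mm long, lying on the bench along its x. To be left alone.
Mind the look-alikes: they are no part of the job. Of the things that look like the module, the smallest one is meant.

How it is judged:
By the outcome, as a careful person would: the job done as asked, in the order asked, and still so for the second after the job is handed in, with the robot touching nothing.
It also fails if it takes over 72 s, if anything falls off the work surface, if the arm or the gripper's body presses on something with over 40 N, if the wrist force passes 120 N, or if a joint passes its speed limit or range.

### The arm

A 7-joint arm with a two-finger parallel gripper is mounted at the origin on the work surface. World frame = base frame: x ahead of the robot, y to its left, z up, the work surface at z = 0. Lengths are in mm, angles in rad, forces in N, time in s.
With the tool pointing down it reaches from about 400 to 900 mm from the base axis. Payload 5.6 kg.
Tool frame: the origin (TCP) lies midway between the tips of the shut fingers; the grasp point (between the pads) lies 19 mm behind it; z points along the fingers, y is the line along which they close (so a half turn about z gives the same grasp; the last joint's range is limited). The gripper opens to 92 mm and grips with 3 to 60 N. Pads are 20 mm wide; open, the fingers measure 128 mm over their backs; the gripper's body (75 mm by 189 mm) begins 69 mm behind the grasp point.
Start: joints at [-1.167, 0.468, -0.012, 1.603, 0.006, 1.071, -0.056], TCP at [280.893, 586.181, 214.592] pointing down, gripper open.
Joint ranges: [-2.53, 2.53], [-0.31, 2.02], [-1.57, 1.55], [0.28, 2.44], [-1.29, 4.43], [0.15, 1.84], [-2.92, 2.92]. Speed limits (rad/s): [2.57, 2.57, 3.14, 3.14, 3.14, 3.14, 3.14].

### API

Orientations are given as a rotation vector (axis times angle).
In Python, from cell import robot, grip, kin, viewer gives the robot as it stands. Calls block until the motion is done:
- robot.movep(position, orientation): joint-space move of the TCP to a pose.
- robot.servo_line(position, feed=150, rotation=None): straight line of the TCP; rotation=None keeps the orientation; feed is the mean speed in mm/s.
- robot.goto_joints(angles): joint-space move.
- grip(opening, newtons=None): opening from 0.0 (shut) to 1.0 (fully open); newtons is the grip in N (None keeps the last); returns when the fingers have stopped.
- robot.hold(seconds).
- kin.ik(position, orientation): joint angles nearest the present ones, or None.
- robot.observe(): the state.
- viewer.read_camera(name): name is "scene" or "side" or "wrist"; returns the picture (420x560x3 uint8, red, green, blue); there is no depth.
- viewer.camera_info(name): a dict with "camera_matrix" (3x3 intrinsics, pixels), "R" (3x3) and "t" (3): a world point X has camera coordinates R X + t. Camera axes: x right, y down, z forward; pixel columns grow to the right and rows downward; lengths in mm; the calibration is good to about 2 mm. The wrist camera is an equidistant fisheye: a pixel r from the principal point sees the ray r / f radians off the axis. A picture is of the moment at which its call begins: read the wrist's pose just before it. camera_info takes no time and is no camera call; for the wrist camera it gives the pose at the moment of the call.
A pose or a line that the arm cannot do raises robot.IKError and nothing moves.
- robot.job_done(): hands the job in; it is judged then, once.
Trained networks look in the newest picture that a camera, given by its name, has taken for a name from the list of things; names that differ only in an ending like _2 or _b are one class to them, and where a whole thing is asked for, a point or a joint stands for the part that bears it (a point fixed in the world has none). Each returns a list of dicts, best first, with "confidence" (0 to 1); they miss things now and then, are a little off and sometimes report something else, mostly with a low value. They report only what shows in the picture. A call takes as long as a camera call. They do not tell look-alikes from the thing itself.
- viewer.silhouettes(name, camera): "mask" (420x560 bool, what is visible of it).
- viewer.pinpoint(name, camera): "at" ([x, y, z] in mm, in the coordinates of the camera as it stood for that picture, good to about 4 mm: a listed point, or the origin of a listed thing).
The state is a dict: "t": time; "joints": joint angles; "joint_velocities": joint speeds; "joint_torque": joint torques, N m; "tcp_pos": TCP position; "tcp_rot": TCP orientation; "contact_force": force on the tool from outside, world axes, zero at the start; "wrist_torque": the same for the moment, N m; "grip_width": opening from 0.0 (shut) to 1.0 (fully open); "grip_force": force on a finger pad.
Only numpy, scipy, OpenCV 4.12 (cv2) and the standard library are available. Lean on these libraries where they do the work, as an engineer would, in place of code of your own. Each camera call takes 0.05 s, during which the arm holds its last target. There are 200 camera calls.

## Working session

There is one attempt and no reset: what is moved stays moved. The work goes in short steps, each a Python script; the robot and the scene stay as the last script left them, time stands still between calls to the robot, and variables do not carry over. Pictures are saved under pics/ and viewed, at most 10 in all, crops included, and the job is handed in when it is done.

```bash
ls; mkdir -p pics; python3 - <<'E'
from cell import robot, grip, kin, viewer
import cv2, numpy as np
for c in ("scene","side"):
    im=viewer.read_camera(c); cv2.imwrite(f"pics/{c}0.png",im[:,:,::-1])
    i=viewer.camera_info(c); R=np.array(i["R"]);t=np.array(i["t"])
    print(c, -R.T@t)
    for n in ("module","coldplate","plate_top","back_pins","side_pin","bottle","multimeter","screwdriver"):
        for d in viewer.pinpoint(n,c): 
            p=np.array(d["at"]); uv=np.array(i["camera_matrix"])@p
            print(n,round(d["confidence"],2),(R.T@(p-t)).round(1),(uv[:2]/uv[2]).round())
o=robot.observe(); print(o)
E
```

```text
pics
scene [1615.02698881  514.64676709  856.8508578 ]
module 0.9 [ 388.  -207.7   -1.3] [213. 184.]
module 0.75 [519.4 -55.9   1.5] [239. 214.]
module 0.72 [ 542.7 -208.2    3.4] [189. 208.]
coldplate 0.64 [590.4 179.    0.9] [307. 245.]
plate_top 0.89 [585.3 178.   57.2] [307. 227.]
back_pins 0.25 [ 7.449e+02  7.600e+01 -3.000e-01] [248. 272.]
side_pin 0.68 [586.4 176.   57.8] [306. 227.]
bottle 0.77 [ 7.363e+02 -1.516e+02 -3.000e-01] [172. 251.]
multimeter 0.79 [528.3 456.8  -0.9] [414. 254.]
screwdriver 0.75 [746.6  73.3  -1.2] [247. 273.]
side [ 487.4506889  -711.97764303  663.32540897]
module 0.85 [ 5.384e+02 -2.085e+02 -1.000e-01] [279. 352.]
module 0.75 [ 380.5 -211.4    3. ] [196. 357.]
module 0.61 [517.3 -53.9  -1. ] [264. 295.]
coldplate 0.66 [ 5.411e+02 -2.095e+02  4.000e-01] [281. 352.]
coldplate 0.56 [ 5.833e+02  1.764e+02 -3.000e-01] [284. 232.]
plate_top 0.79 [585.5 177.1  60.4] [285. 213.]
bottle 0.67 [ 736.2 -151.5   -1.3] [372. 323.]
multimeter 0.72 [525.2 460.6   0.6] [258. 180.]
screwdriver 0.91 [7.484e+02 7.170e+01 6.000e-01] [353. 253.]
{'t': 0.9, 'joints': array([-1.16697487,  0.46750625, -0.01158523,  1.60273899,  0.00601095,
        1.07139291, -0.05632389]), 'joint_velocities': array([-0.00131057, -0.00040058, -0.00038184, -0.00049772,  0.00305897,
       -0.00183438, -0.00079651]), 'joint_torque': array([ 4.52544436e-04, -5.20407629e+01, -1.22869603e-02, -2.44061565e+01,
       -5.66614314e-02,  1.10518266e-02,  3.16181001e-05]), 'tcp_pos': array([280.91168279, 586.15059781, 214.5721254 ]), 'tcp_rot': array([ 6.96187375e-01,  3.06342832e+00, -3.17433271e-05]), 'contact_force': array([ 0.33965038, -0.61439987,  0.330852  ]), 'wrist_torque': array([-0.02304144, -0.00718786, -0.02186289]), 'grip_force': 0.0, 'grip_width': 1.0010530350057991}
```

```bash
python3 - <<'E'
import cv2
a=cv2.imread("pics/side0.png")
cv2.imwrite("pics/side0c.png",cv2.resize(a[170:400,140:420],(730,600),interpolation=cv2.INTER_CUBIC))
E
```

```text
(no output)
```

View pics/scene0.png

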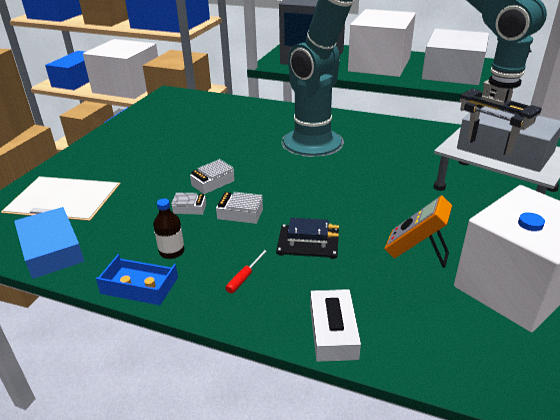

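View pics/side0c.png

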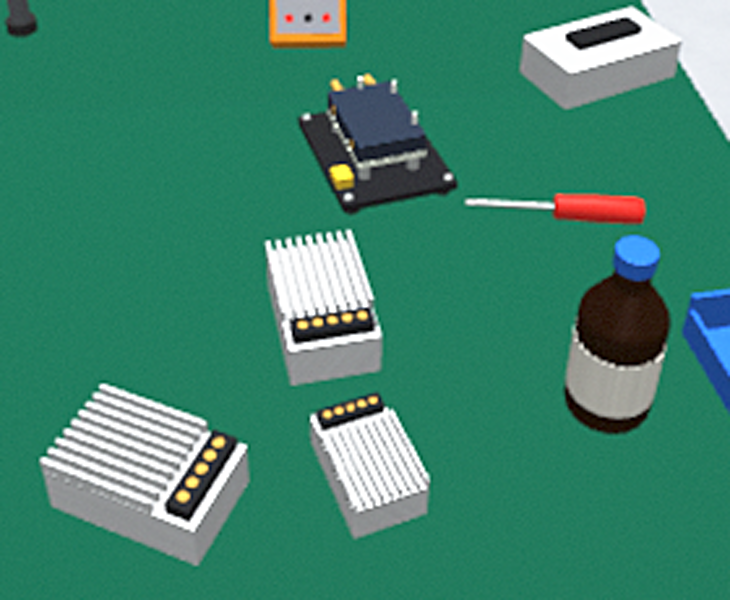

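```bash
cat > h.py <<'E'
from cell import robot, grip, kin, viewer
import cv2, numpy as np
from scipy.optimize import minimize
from scipy.spatial.transform import Rotation as Ro
def rv(ydir):
    "tool down, tool y along world angle ydir"
    p=(ydir+np.pi/2)/2; return np.pi*np.array([np.cos(p),np.sin(p),0])
def down(pos,yaw):
    "orientation with tool y along +-(yaw), choosing the best last joint"
    c=[(abs(q[6]),r) for r in (rv(yaw),rv(yaw+np.pi)) if (q:=kin.ik(pos,r)) is not None]
    return min(c,key=lambda a:a[0])[1]
def info(c):
    i=viewer.camera_info(c); return np.array(i["camera_matrix"]),np.array(i["R"]),np.array(i["t"])
def proj(X,cam,c):
    K,R,t=cam; x=np.atleast_2d(X)@R.T+t
    if c=="wrist":
        r=np.linalg.norm(x[:,:2],axis=1)+1e-9; th=np.arctan2(r,x[:,2]); n=x[:,:2]/r[:,None]*th[:,None]
    else: n=x[:,:2]/x[:,2:]
    return n*[K[0,0],K[1,1]]+K[:2,2]
def place(P,x,y,a): 
    c,s=np.cos(a),np.sin(a); return P@np.array([[c,s,0],[-s,c,0],[0,0,1]])+[x,y,0]
def box(lx,ly,z0,z1,n=8):
    u=np.linspace(-1,1,n); e=np.array([(a,b) for a in u for b in (-1,1)]+[(b,a) for a in u for b in (-1,1)])*[lx/2,ly/2]
    return np.vstack([np.c_[e,np.full(len(e),z)] for z in (z0,z1)])
def fit(obs,P,x0,size=False):
    "obs: list of (cam,name,mask); fits x,y,yaw(,scale) of the hull of P"
    def cost(v):
        c=0
        for cam,n,m in obs:
            h=cv2.convexHull(proj(place(P*(v[3] if size else 1),v[0],v[1],v[2]),cam,n).astype(np.float32))
            a=np.zeros(m.shape,np.uint8); S=4
            A=np.zeros((m.shape[0]*S,m.shape[1]*S),np.uint8)
            cv2.fillPoly(A,[np.round((h+.5)*S).astype(np.int32)],255)
            a=cv2.resize(A,m.shape[::-1],interpolation=cv2.INTER_AREA)/255.
            c+=np.abs(a-m).sum()/m.sum()
        return c
    best=None
    for d in (-.4,-.2,0,.2,.4):
        v=np.array(list(x0[:2])+[x0[2]+d]+([1.] if size else []))
        sx=np.vstack([v]+[v+np.eye(len(v))[k]*[8,8,.15,.1][k] for k in range(len(v))])
        r=minimize(cost,v,method="Nelder-Mead",options=dict(initial_simplex=sx,maxfev=160))
        if best is None or r.fun<best.fun: best=r
    return best.x,best.fun
def near(ms,cam,n,X,minconf=.3):
    "mask whose centroid is closest to the projection of X"
    u=proj(X,cam,n)[0]; f=lambda m:np.linalg.norm(np.argwhere(m)[:,::-1].mean(0)-u)
    ms=[d["mask"] for d in ms if d["confidence"]>minconf and d["mask"].any()]
    m=min(ms,key=f); return m.astype(float),f(m)
def shot(c,name):
    cam=info(c); im=viewer.read_camera(c); cv2.imwrite(f"pics/{name}.png",im[:,:,::-1]); return cam,im
E
python3 - <<'E'
from h import *
import time
obs=[]
for c in ("scene","side"):
    cam,im=shot(c,c+"1"); S=viewer.silhouettes("module",c)
    for X in ([540,-208,19],[384,-209,19],[518,-55,19]):
        m,d=near(S,cam,c,X); obs.append((cam,c,m)); print(c,X,m.sum(),round(d,1))
for k,x0 in enumerate([(540,-208,.3),(384,-209,-1),(518,-55,.1)]):
    print(fit([obs[k],obs[k+3]],box(56,90,0,38),x0,True))
robot.movep([281,586,380],robot.observe()["tcp_rot"])
p=[560,178,330]; robot.movep(p,down(p,0.2)); robot.hold(.3)
cam,im=shot("wrist","w_plate"); np.savez("w_plate.npz",K=cam[0],R=cam[1],t=cam[2],im=im)
print(cam[0],-cam[1].T@cam[2])
for n in ("plate_top","back_pins","side_pin","coldplate"):
    for d in viewer.pinpoint(n,"wrist"): print(n,d["confidence"],(cam[1].T@(np.array(d["at"])-cam[2])).round(1))
o=robot.observe(); print(o["t"],o["tcp_pos"],o["joints"])
E
```

```text
scene [540, -208, 19] 683.0 1.6
scene [384, -209, 19] 974.0 1.5
scene [518, -55, 19] 1177.0 1.5
side [540, -208, 19] 1747.0 3.4
side [384, -209, 19] 3530.0 1.0
side [518, -55, 19] 1927.0 0.2
(array([ 5.41636494e+02, -2.11377432e+02,  2.86888270e-01,  9.89194627e-01]), np.float64(0.11939611903396913))
(array([ 384.97290568, -213.27167113,   -2.06153896,    1.31261595]), np.float64(0.10986141141660055))
(array([ 5.16462481e+02, -5.48748410e+01,  1.53765946e-01,  1.28294806e+00]), np.float64(0.10874509515174147))
[[325.1922621    0.         281.74421623]
 [  0.         325.1922621  203.5473255 ]
 [  0.           0.           1.        ]] [546.04209299 250.68998463 500.78608427]
plate_top 0.65 [584.  178.   63.6]
back_pins 0.45 [ 541.6 -213.     1.2]
coldplate 0.81 [583.6 173.5   4.7]
4.1583 [559.99454641 178.01370255 329.99459075] [-0.68663706  0.2696535   0.40171136  1.64291442 -0.10994003  1.25139264
 -0.06338484]
```

View pics/w_plate.png

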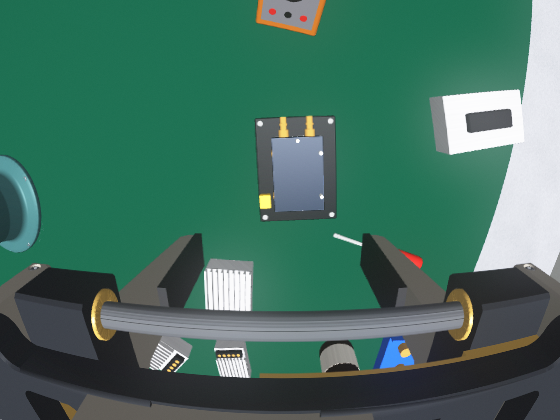

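```bash
cat >> h.py <<'E'
from scipy.optimize import least_squares
PINS=np.array([[30.5,30,72],[30.5,-30,72],[0,47.5,72]])
def blob(im,u,r=7):
    x,y=np.round(u).astype(int); g=im[y-r:y+r+1,x-r:x+r+1].min(2).astype(float)
    w=np.clip(g-np.median(g)-40,0,None); yy,xx=np.mgrid[-r:r+1,-r:r+1]
    return np.array([x+(w*xx).sum()/w.sum(),y+(w*yy).sum()/w.sum()]),g.max()
def plate_pins(im,cam,x0):
    v=np.array(x0,float)
    for r in (9,7,6):
        U=[blob(im,u,r)[0] for u in proj(place(PINS-[0,0,5],*v),cam,"wrist")]
        s=least_squares(lambda v:(proj(place(PINS-[0,0,5],*v),cam,"wrist")-U).ravel(),v,x_scale=[1,1,.01]); v=s.x
    return v,s.fun.round(1)
def board(im,cam,x0):
    "black board outline: dark, not green"
    d=(im.max(2)<75)|((im[:,:,1].astype(int)-im[:,:,0]<25)&(im.max(2)<190))
    u=proj(place(box(135,190,8,8),*x0),cam,"wrist").astype(np.float32)
    m=np.zeros(im.shape[:2],np.uint8); cv2.fillConvexPoly(m,cv2.convexHull(u).astype(np.int32),1)
    m=cv2.morphologyEx((m*d).astype(np.uint8),cv2.MORPH_CLOSE,np.ones((5,5)))
    return m.astype(float)
E
python3 - <<'E'
from h import *
z=np.load("w_plate.npz"); cam0=(z["K"],z["R"],z["t"])
U=np.array([[297,141],[320,153],[321,197]]);P=PINS[[2,0,1]]
s=least_squares(lambda v:(proj(place(P-[0,0,5],*v),cam0,"wrist")-U).ravel(),[584,178,.1],x_scale=[1,1,.01])
print(s.x,s.fun.round(1)); x0=s.x; print(plate_pins(z["im"],cam0,x0))
def b(im,cam):
    m=board(im,cam,x0); return fit([(cam,"wrist",m)],box(120,160,6,16),x0)
print("board",b(z["im"],cam0))
robot.servo_line([575,160,190],feed=250); robot.hold(.3)
cam,im=shot("wrist","w_plate2"); np.savez("w_plate2.npz",K=cam[0],R=cam[1],t=cam[2],im=im)
print(plate_pins(im,cam,x0)); print("board",b(im,cam))
q=[542,-190,210]; robot.servo_line([575,160,260],feed=300); robot.movep(q,down(q,.287)); robot.hold(.3)
cam,im=shot("wrist","w_mod"); np.savez("w_mod.npz",K=cam[0],R=cam[1],t=cam[2],im=im)
S=viewer.silhouettes("module","wrist")
m,d=near(S,cam,"wrist",[541.6,-211,19]); print([ (x["confidence"],x["mask"].sum()) for x in S],d)
np.save("m.npy",m)
print(fit([(cam,"wrist",m)],box(56,90,0,38),(541.6,-211,.287)),fit([(cam,"wrist",m)],box(56,90,0,38),(541.6,-211,.287),True))
print(proj(place(box(56,90,0,38,2),541.6,-211,.287),cam,"wrist").round())
o=robot.observe(); print(o["t"],o["tcp_pos"],o["joints"])
E
python3 -c "
import cv2,numpy as np
a=cv2.imread('pics/w_plate2.png');b=cv2.imread('pics/w_mod.png')
cv2.imwrite('pics/both.png',cv2.resize(np.vstack([a,b]),(400,600)))
cv2.imwrite('pics/both.png',np.hstack([cv2.resize(a,(400,300)),cv2.resize(b,(400,300))]))"
```

```text
[5.84070981e+02 1.77506148e+02 2.44373694e-01] [-0.   0.1  0.1  0.3 -0.1 -0.4]
(array([5.84487679e+02, 1.78157255e+02, 2.44079500e-01]), array([-0.1,  0.1, -0.1, -0.3,  0.1,  0.2]))
board (array([5.83372716e+02, 1.78728390e+02, 2.38059633e-01]), np.float64(0.07459186656613992))
(array([5.84335755e+02, 1.78282975e+02, 2.45319601e-01]), array([-0.3,  0.1, -0.1, -0.6,  0.4,  0.4]))
board (array([5.83456913e+02, 1.78804037e+02, 2.42905477e-01]), np.float64(0.08136753644807844))
[(0.8, np.int64(8258)), (0.74, np.int64(4023)), (0.61, np.int64(7461))] 0.5314832647038259
(array([ 5.41653852e+02, -2.10167833e+02,  3.01986974e-01]), np.float64(0.0674513703070092)) (array([ 5.41577789e+02, -2.09693048e+02,  2.93433270e-01,  9.61570649e-01]), np.float64(0.03205977394686436))
[[253. 231.]
 [251. 159.]
 [298. 231.]
 [299. 159.]
 [253. 231.]
 [298. 231.]
 [251. 159.]
 [299. 159.]
 [250. 242.]
 [248. 164.]
 [299. 242.]
 [301. 163.]
 [250. 242.]
 [299. 242.]
 [248. 164.]
 [301. 163.]]
7.3417 [ 542.16377088 -189.61539315  210.06979823] [-0.1483823   0.36830614  0.53966184  1.82612053 -0.22076919  1.00681703
  0.76821834]
```

View pics/both.png

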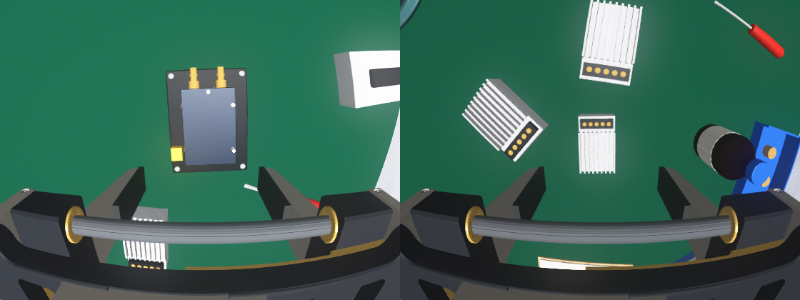

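```bash
cat >> h.py <<'E'
PX,PY,PA=584.4,178.2,.245
def pl(x,y,z): return place(np.array([[x,y,z]],float),PX,PY,PA)[0]
def force(n=5):
    return np.mean([(robot.hold(.02),robot.observe()["contact_force"])[1] for _ in range(n)],0)
E
python3 - <<'E'
from h import *
mx,my,ma=541.6,-210,.295
r=down([mx,my,60],ma)
robot.movep([mx,my,60],r); robot.servo_line([mx,my,6],feed=90)
f0=force()
grip(0.4,25); o=robot.observe(); print("grip",o["grip_width"]*92,o["grip_force"],force()-f0)
robot.servo_line([mx,my,150],feed=200)
f1=force(); print("lift",f1-f0,robot.observe()["grip_width"]*92)
robot.servo_line([mx,my,200],feed=250)
p=pl(-4,-4,150); robot.movep(p,down(p,PA)); robot.hold(.2)
cam,im=shot("wrist","held")
fa=force()
robot.servo_line(pl(-4,-4,72),feed=120)
for z in np.arange(69,63.9,-1):
    robot.servo_line(pl(-4,-4,z),feed=20); f=force(3)-fa; print(z,f.round(2))
    if f[2]>1.5: break
o=robot.observe(); print(o["t"],o["tcp_pos"],pl(-4,-4,z),o["grip_width"]*92,o["joints"])
shot("side","held_s")
E
python3 -c "
import cv2,numpy as np
a=cv2.imread('pics/held.png');b=cv2.imread('pics/held_s.png')[150:300,200:400]
cv2.imwrite('pics/both2.png',np.hstack([cv2.resize(a,(400,300)),cv2.resize(b,(400,300))]))"
```

```text
grip 55.514888856504065 24.997768253087997 [-0.58772329 -0.16812078  2.09587569]
lift [-0.15436917 -0.32391776 -2.99233195] 55.89408732877985
69.0 [ 0.45 -0.02 -0.17]
68.0 [ 0.08 -0.59  0.02]
67.0 [-0.34 -0.22 -0.14]
66.0 [ 0.21 -0.39  0.92]
65.0 [-2.38 -0.52  9.35]
14.975 [581.69737621 173.41521264  66.09429824] [581.489676  173.3492254  65.       ] 55.43134378488315 [-0.65309492  0.60405502  0.41271985  1.83701433 -0.33462726  0.76890329
  0.1825336 ]
```

View pics/both2.png

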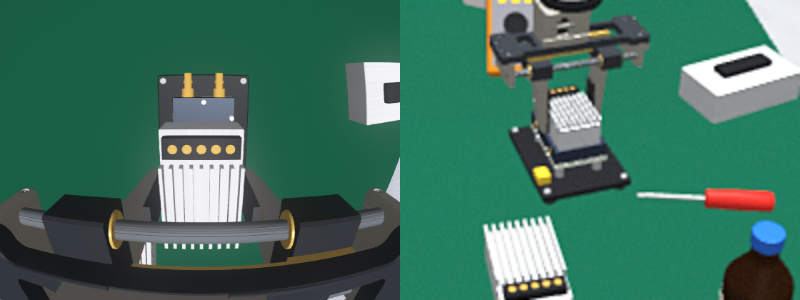

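```bash
cat >> h.py <<'E'
def push(start,d,z,travel,coarse=1.,fine=.25,stop=6.,slide_max=None,drift=0.):
    """advance along plate direction d ('x' or 'y') from start until the push reaches stop;
    drift: sideways move per mm of advance, toward +x, once touching"""
    u=np.array([np.cos(PA),np.sin(PA),0]) if d=="x" else np.array([-np.sin(PA),np.cos(PA),0])
    f0=force(10); s=0.; side=0.; touch=None; log=[]
    while s<travel:
        st=coarse if touch is None else fine
        s+=st; side+=drift*st if touch is not None else 0
        p=pl(start[0]+s,start[1],z) if d=="x" else pl(start[0]+side,start[1]+s,z)
        robot.servo_line(p,feed=12 if touch is None else 5)
        f=-(force(2 if touch is None else 4)-f0)@u; log.append((round(s,2),round(f,1)))
        if f>1. and touch is None: touch=s
        if f>stop-.7: 
            f=-(force(6)-f0)@u; log.append(("avg",round(f,2)))
            if f>=stop-.4: break
    return s,f,log
def look():
    cam=info("wrist")
E
python3 - <<'E'
from h import *
robot.servo_line(pl(-4,-4,66),feed=20)
grip(0.85); robot.servo_line(pl(-4,-4,130),feed=200)
st=(-66,-4); 
robot.servo_line(pl(*st,130),feed=200); grip(0.0)
cam,im=shot("side","p0")
robot.servo_line(pl(*st,68),feed=120); robot.hold(.3)
o=robot.observe();print(o["t"],o["grip_width"],(o["tcp_pos"]-pl(*st,68)).round(2),force(5))
print(push(st,"x",68,12,stop=1.5))   # stop at touch, still short of the pins
print(robot.observe()["t"])
shot("side","p1"); shot("wrist","p1w")
E
python3 -c "
import cv2,numpy as np
a=cv2.imread('pics/p1w.png');b=cv2.imread('pics/p1.png')[150:300,200:400]
cv2.imwrite('pics/both3.png',np.hstack([cv2.resize(a,(400,300)),cv2.resize(b,(400,300))]))"
```

```text
18.9 0.006581778626707707 [0.35 0.23 0.62] [ 0.26170532  0.40485043 -0.13596668]
(12.0, np.float64(0.524464238053933), [(1.0, np.float64(0.2)), (2.0, np.float64(0.2)), (3.0, np.float64(0.2)), (4.0, np.float64(1.0)), ('avg', np.float64(0.39)), (4.25, np.float64(-0.1)), (4.5, np.float64(0.2)), (4.75, np.float64(0.3)), (5.0, np.float64(0.5)), (5.25, np.float64(0.0)), (5.5, np.float64(-0.2)), (5.75, np.float64(0.1)), (6.0, np.float64(0.3)), (6.25, np.float64(0.0)), (6.5, np.float64(-0.2)), (6.75, np.float64(-0.1)), (7.0, np.float64(0.4)), (7.25, np.float64(0.3)), (7.5, np.float64(0.2)), (7.75, np.float64(0.1)), (8.0, np.float64(-0.3)), (8.25, np.float64(0.5)), (8.5, np.float64(0.4)), (8.75, np.float64(0.2)), (9.0, np.float64(0.5)), (9.25, np.float64(0.3)), (9.5, np.float64(0.1)), (9.75, np.float64(0.4)), (10.0, np.float64(0.0)), (10.25, np.float64(-0.0)), (10.5, np.float64(-0.1)), (10.75, np.float64(0.1)), (11.0, np.float64(0.2)), (11.25, np.float64(0.4)), (11.5, np.float64(0.6)), (11.75, np.float64(0.0)), (12.0, np.float64(0.5))])
30.5167
```

View pics/both3.png

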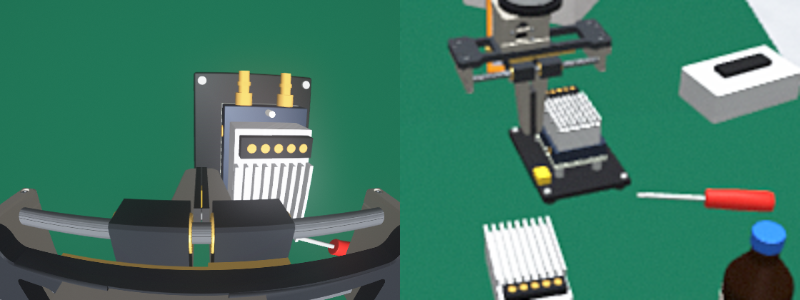

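```bash
cat >> h.py <<'E'
def push2(start,d,z,travel,stop,coarse=1.,fine=.3,drift=0.):
    u=np.array([np.cos(PA),np.sin(PA),0]) if d=="x" else np.array([-np.sin(PA),np.cos(PA),0])
    f0=force(12); s=side=0.; touch=None; log=[]
    while s<travel:
        st=coarse if touch is None else fine
        s+=st; side+=drift*st if touch is not None else 0
        robot.servo_line(pl(start[0]+s,start[1],z) if d=="x" else pl(start[0]+side,start[1]+s,z),feed=15 if touch is None else 6)
        f=-(force(3)-f0)@u
        if f>.8: f=-(force(8)-f0)@u
        log.append((round(s,2),round(float(f),1)))
        if touch is None and f>.7: touch=s
        if f>=stop: break
    return s,f,log,robot.observe()["t"]
E
python3 - <<'E'
from h import *
print(push2((-54,-4),"x",68,16,stop=5.2))
o=robot.observe(); print(o["tcp_pos"],place(np.array([o["tcp_pos"]-[PX,PY,0]]),0,0,-PA))
E
```

```text
(10.400000000000006, np.float64(6.379125810088845), [(1.0, -0.3), (2.0, 0.1), (3.0, 0.0), (4.0, -0.1), (5.0, -0.2), (6.0, -0.1), (7.0, 0.4), (8.0, 1.0), (8.3, 1.0), (8.6, 0.7), (8.9, 0.4), (9.2, 1.0), (9.5, 1.8), (9.8, 3.6), (10.1, 5.2), (10.4, 6.4)], 36.55)
[542.19238646 163.58757727  67.92006532] [[-44.49151684  -3.93833308  67.92006532]]
```

```bash
python3 - <<'E'
from h import *
robot.servo_line(pl(-50,-4,68),feed=60)
robot.servo_line(pl(-50,-68,68),feed=150)
robot.servo_line(pl(0,-68,68),feed=120); robot.hold(.3)
shot("side","q0"); 
print(push2((0,-68),"y",68,5,stop=5.2), robot.observe()["tcp_pos"]-pl(0,-63,68))
E
python3 -c "
import cv2,numpy as np
b=cv2.imread('pics/q0.png')[170:270,220:353]
cv2.imwrite('pics/q0c.png',cv2.resize(b,(798,600),interpolation=cv2.INTER_CUBIC))"
```

```text
(5.0, np.float64(0.4112704141316289), [(1.0, 0.3), (2.0, 0.3), (3.0, 0.2), (4.0, -0.6), (5.0, 0.4)], 40.0) [-0.05083661  0.04071867 -0.03338107]
```

View pics/q0c.png

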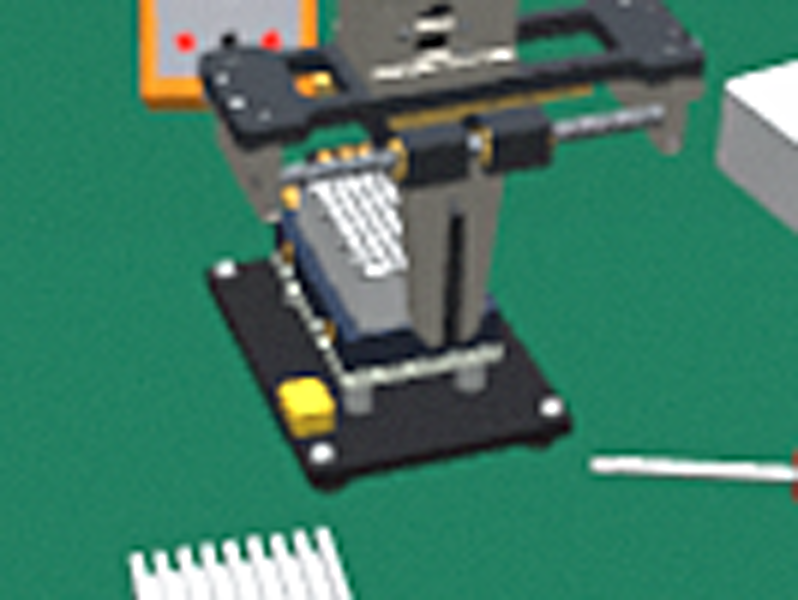

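```bash
python3 - <<'E'
from h import *
print(push2((0,-63),"y",68,14,stop=5.4))
o=robot.observe(); print(place(np.array([o["tcp_pos"]-[PX,PY,0]]),0,0,-PA))
E
```

```text
(10.400000000000004, np.float64(5.946874319015869), [(1.0, -0.4), (2.0, -0.3), (3.0, -0.6), (4.0, 0.1), (5.0, 1.0), (5.3, 1.1), (5.6, 1.1), (5.9, 1.4), (6.2, 1.0), (6.5, 1.2), (6.8, 1.3), (7.1, 1.0), (7.4, 1.0), (7.7, 0.7), (8.0, 1.2), (8.3, 0.8), (8.6, 1.0), (8.9, 0.7), (9.2, 1.5), (9.5, 3.2), (9.8, 5.0), (10.1, 5.1), (10.4, 5.9)], 49.3667)
[[ 2.53585429e-02 -5.37305170e+01  6.80286041e+01]]
```

```bash
python3 - <<'E'
from h import *
robot.servo_line(pl(0,-64,68),feed=40); robot.servo_line(pl(0,-75,140),feed=200)
robot.servo_line(pl(-10,-18,190),feed=200); robot.hold(.3)
cam,im=shot("wrist","fin")
S=viewer.silhouettes("module","wrist"); m,d=near(S,cam,"wrist",pl(0,0,80)); print(d)
P=box(56,90,60,98); v,c=fit([(cam,"wrist",m)],P,(PX,PY,PA)); print(v,c,place(np.array([[v[0]-PX,v[1]-PY,0]]),0,0,-PA),v[2]-PA)
print(plate_pins(im,cam,(PX,PY,PA)))
a=im[:,:,::-1].copy()
c0=proj(pl(0,0,80),cam,"wrist")[0].astype(int); print(c0, robot.observe()["t"])
crop=cv2.resize(a[max(0,c0[1]-80):c0[1]+80,c0[0]-100:c0[0]+100],(750,600),interpolation=cv2.INTER_CUBIC); cv2.imwrite("pics/finc.png",crop)
shot("side","fs")
E
```

```text
0.448554539973882
[5.83312409e+02 1.78941124e+02 2.45236045e-01] 0.03761860025601722 [[-0.87534856  0.9827943   0.        ]] 0.00023604471778765346h.py:56: RuntimeWarning: invalid value encountered in scalar divide
  return np.array([x+(w*xx).sum()/w.sum(),y+(w*yy).sum()/w.sum()]),g.max()
Traceback (most recent call last):
  File "h.py", line 61, in plate_pins
    s=least_squares(lambda v:(proj(place(PINS-[0,0,5],*v),cam,"wrist")-U).ravel(),v,x_scale=[1,1,.01]); v=s.x
ValueError: Residuals are not finite in the initial point.
```

```bash
python3 - <<'E'
from h import *
a=cv2.imread("pics/fin.png"); cam=info("wrist"); c0=proj(pl(0,0,80),cam,"wrist")[0].astype(int)
cam2,s=shot("side","fs"); u=proj(pl(0,0,80),cam2,"side")[0].astype(int)
b=s[u[1]-45:u[1]+45,u[0]-30:u[0]+30,::-1]
A=a[max(0,c0[1]-75):c0[1]+75,c0[0]-50:c0[0]+50]
cv2.imwrite("pics/finc.png",np.hstack([cv2.resize(x,(400,600),interpolation=cv2.INTER_CUBIC) for x in (A,b)]))
print(robot.observe()["t"])
E
```

```text
51.3
```

View pics/finc.png

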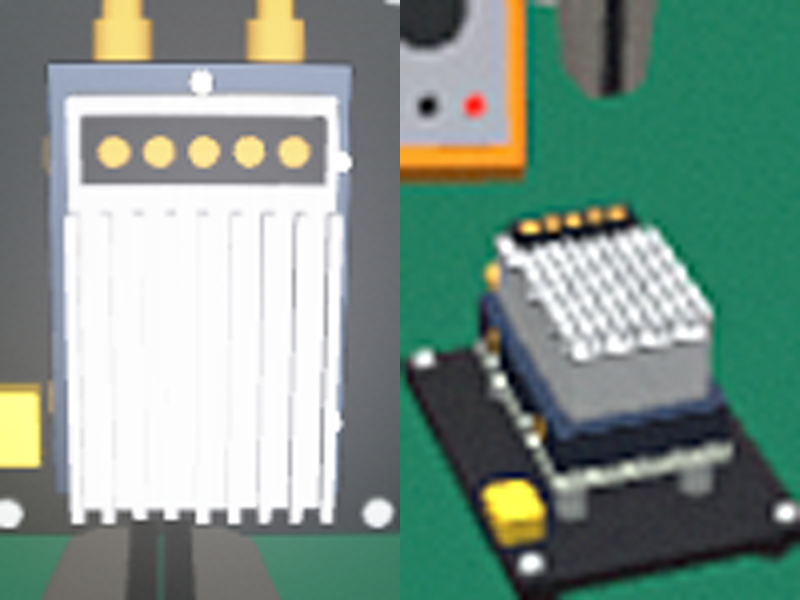

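The pictures show the module square against both back pins and the side pin. No edge overhangs, and the gripper is well clear.

```bash
python3 -c "
from cell import robot
print(robot.job_done())"
```

```text
the job is handed in; nothing more can be done
None
```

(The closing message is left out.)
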